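# Clamp, hold and release a sample block in locking pliers

### The job

A copper-faced sample block stands between the jaws of the bench-mounted locking pliers. Squeeze the blue handles together until the pliers lock over centre on the block, let go and keep your hands off for two seconds so the meter can take its reading, then pull the red release lever so the jaws spring open. Finally stand the copper-faced block upright in the orange tray without dropping it, and do not knock the other things about.

Things in the scene. Friction and masses are not known exactly. Their poses are not given: they have to be found in the camera images.
- pliers: Locking pliers lying level on a bench stand, bolted down; dark base plate 215 x 100 x 10 mm. Origin on the work surface under the joint of the pliers; +x points to the jaws (handles point to -x), +y to the side of the moving handle and jaw, z up.
- squeeze_point (a point): Where to squeeze both handles from above: pliers' x = -120, y = 0, height 70 mm, midway between the locked handles; axes as the pliers'. Over their outsides the handles measure 62 mm open (moving one's outside at y = +48), 28 mm locked (y = -14 to 14). Nothing is near outside or below them but the base plate (top at 10 mm) and the red lever arm (below 42 mm).
- fixed_grip (a point): Middle of the fixed handle's bar at the squeezing place: pliers' y = -9.5 mm, height 70 mm. The bar lies along x from 0 to -148 mm, 9 mm thick, 26 mm tall (z from 57 to 83 mm), blue grip.
- handle_grip (a point): Middle of the moving handle's bar (9 mm thick, 26 mm tall, z from 57 to 83 mm, blue grip), 115 mm from its pin. When locked the pin is at pliers' x = 0, y = 9.5 mm; the bar turns level about it and is 143 mm long.
- handle (a joint): Angle of the moving handle to the moving jaw: 0 = fully open (a spring holds it there; the handle then stands 0.30 rad out to +y); about 0.45 = locked, the handle parallel to the fixed one. Squeezing takes about 5 to 8 N at 115 mm from its pin; dead centre is passed 0.06 rad of handle swing before parallel, then it snaps to its stop and stays by itself.
- jaw_face (a point): Middle of the fixed jaw's rubber face: pliers' x = 75, y = -12, height 70 mm. Both jaw tips are 20 mm wide in x and reach from z = 59 to 81 mm. With the pliers open the moving jaw's face is about 34 mm away from this one; locking brings it on to the block and pushes the block against this face.
- lever (a joint): Red release lever: 0 = at rest (sprung), grows to 0.36 as its tab is pulled to the pliers' -y side. It turns level about a pin at pliers' x = -80, y = -9.5 mm. With the pliers locked its toe meets the handle at about 0.03 and trips it at about 0.10 to 0.15; pulled to 0.25 it opens for sure; about 3 to 6 N at the tab.
- lever_tab (a point): Middle of the graspable part of the lever's upright red tab, 108 mm from the lever's pin (beyond the handles' ends), height 72 mm. The tab is 10 mm thick along y, 24 mm wide along x, its top at height 93 mm; free on all sides.
- block_center (a point): Centre, half-way up, of the loose block: black body with copper faces, 50 mm wide (its x), 24 mm thick (its y), 120 mm tall, 0.14 to 0.28 kg. At the start it stands on the base plate (10 mm high) between the jaws, its x along the pliers' x to a few degrees; its top is at height 130 mm, 49 mm above the jaws: pinch it there across its thickness, lift it straight up.
- tray_orange: Fixed orange tray, 110 (x) x 130 (y) x 25 mm, walls and floor 4 mm, empty. Origin at the centre of its underside.
- tray_black: Fixed black tray of the same size, holding the waiting pale block.
- spare_center (a point): Centre, half-way up, of a loose block of the same shape with pale metal faces, standing in the black tray: leave it alone.
- electrode: Loose grey cylindrical weighted electrode with black foot and T handle, diameter 66 mm, 121 mm tall, 2.2 kg: leave it alone. Origin at the centre of its underside.
- meter: Loose orange and grey test meter, 150 x 210 x 55 mm, 1.2 kg: leave it alone. Origin at the centre of its underside.
Mind the look-alikes: they are no part of the job. Leave any green or pink look-alike of the tray_orange alone.

How it is judged (in metres and radians):
On the way, in this order (a step that is already met when the one before it is completed fails the run):
1. the pliers stay locked on the block for 1.5 s with the robot's hand off them (value of joint handle above 0.4 rad and contact force between block and pliers above 5 N and contact force between each of the arm, the fingers and pliers below 0.3 N and contact force between the fingers and block below 0.3 N), for 1.5 s.
2. the release lever is being pulled while the handle is still locked (value of joint lever above 0.05 rad and value of joint handle above 0.38 rad).
3. the pliers are open (value of joint handle below 0.1 rad), for 0.1 s.
At the end, for the whole second after the job is handed in: The copper-faced block stands upright (within 0.08 rad) and at rest on the floor of the orange tray, let go; the pliers are open (handle joint below 0.1 rad) and the release lever is back at rest (below 0.06 rad) (x of block_center in the frame of tray_orange between -0.04 and 0.04 m and y of block_center in the frame of tray_orange between -0.05 and 0.05 m and z of block_center in the frame of tray_orange below 0.07 m and angle between block_center's own z axis and vertical below 0.08 rad and linear speed of block below 0.02 m/s and value of joint handle below 0.1 rad and value of joint lever below 0.06 rad); the robot touches nothing.
It fails at once if the copper-faced block is dropped (falls or flies at over 0.6 m/s with no finger on it) (linear speed of block above 0.6 m/s and contact force between the fingers and block below 0.1 N).
It fails at once if the copper-faced block is toppled (angle between block_center's own z axis and vertical above 0.6 rad).
It fails at once if the waiting block, the electrode or the meter is pushed more than 25 mm (distance of any of spare_center, electrode, meter from where it was at the start of the episode above 0.025 m).
It also fails if it takes over 61 s, if anything falls off the work surface, if the arm or the gripper's body presses on something with over 40 N, if the wrist force passes 120 N, or if a joint passes its speed limit or range.

### The arm

A 6-joint arm with a two-finger parallel gripper is mounted at the origin on the work surface. World frame = base frame: x ahead of the robot, y to its left, z up, the work surface at z = 0. Lengths are in mm, angles in rad, forces in N, time in s.
With the tool pointing down it reaches from about 275 to 750 mm from the base axis. Payload 10.2 kg.
Tool frame: the origin (TCP) lies at the very end of the fingers, on their centre line; the grasp point (between the pads) lies 19 mm behind it; z points along the fingers, y is the line along which they close (so a half turn about z gives the same grasp; the last joint's range is limited). The gripper opens to 85 mm and grips with 20 to 120 N. Pads are 22 mm wide; open, the fingers measure 114 mm over their backs; the gripper's body (76 mm by 85 mm) begins 54 mm behind the grasp point. The pads swing forward as they close: fully open they stand 13 mm farther back than shut.
Start: joints at [1.067, 0.313, 1.498, -0, 1.331, -0.223], TCP at [145.503, 504.44, 231.294] pointing down, gripper open.
Joint ranges: [-2.94, 2.94], [-0.97, 2.17], [0.19, 2.56], [-1.23, 4.37], [0.02, 3.11], [-2.88, 2.88]. Speed limits (rad/s): [2.39, 2.39, 3.01, 3.14, 3.14, 3.14].

### API

Orientations are given as a unit quaternion [w, x, y, z].
In Python, from rig import ctrl, optics gives the robot as it stands. The module is installed in compiled form; this text tells all that it offers.
- The arm moves only by the shell command python3 -m handwheel 'ROWS' [FORCE]. ROWS is JSON, a list that holds one entry, the list of rows, each a list of 5 numbers: the gripper command: -1 is fully open, 1 is shut, values between are in proportion, then the shift along the world's x, y, z in units of 50 mm (1.0 is 50 mm), then the turn about the world's z in units of 8 degrees (1.0 is 8 degrees). In form: [[[gripper, tx, ty, tz, twist], ...]]. A call has 1 to 10 rows; each row shifts and turns the commanded pose from where the row before left it; what a row does not reach is not made up. A row lasts 1/10 s, in which the tool goes at most 50 mm and 8.59 degrees, less where a joint would pass 70% of its speed; a pose out of reach is approached as far as the arm can. A call is refused whole if a number of a shift passes 1 or a number of a turn 1, either way. A call with a gripper value outside its range is refused whole. The fingers move at their own pace and stop on an object; FORCE is the grip in N (left out, the last holds). Time passes only in rows, so rows that do not move let the fingers close. It gives the time, the measured TCP pose, the force, the opening and the grip force at its end, in the units of the state.
- ctrl.sense(): the state, without advancing time (a new reading comes with each control period).
- optics.capture(name): name is "side" or "top" or "wrist"; returns a dict with "img" (400x640x3 uint8, blue, green, red), "K" (3x3 intrinsics, pixels), "dist_coeffs" ([k1, k2, p1, p2, k3] as OpenCV has them; the pictures are not rectified), "R" (3x3) and "t" (3): a world point X has camera coordinates R X + t. Camera axes: x right, y down, z forward; pixel columns grow to the right and rows downward; lengths in mm; the calibration is good to about 2 mm. A picture is of the moment at which its call begins. There is no depth.
- ctrl.finish_job(): hands the job in; it is judged then, once.
The state is a dict: "time_s": time; "joints": joint angles; "dq": joint speeds; "tau": joint torques, N m; "eef_pos": TCP position; "ee_rot": TCP orientation; "force": force on the tool from outside, world axes, zero at the start; "wrist_torque": the same for the moment, N m; "grip_width": opening from 0.0 (shut) to 1.0 (fully open); "grip_force": force on a finger pad.
Only numpy, scipy, OpenCV 4.12 (cv2) and the standard library are available. Lean on these libraries where they do the work, as an engineer would, in place of code of your own. Each camera call takes 0.05 s, during which the arm holds its last target. There are 200 camera calls.

## Working session

There is one attempt and no reset: what is moved stays moved. The work goes in short steps, Python scripts to look and compute and a shell command to move; the robot and the scene stay as the last step left them, time stands still between calls to the robot, and variables do not carry over. Pictures are saved under pics/ and viewed, at most 13 in all, crops included, and the job is handed in when it is done.

```bash
mkdir -p pics
cat > h.py <<'E'
import numpy as np, cv2
from rig import ctrl, optics
def cap(n,f):
    c=optics.capture(n); cv2.imwrite('pics/'+f,c['img']); np.savez('pics/'+f+'.npz',**{k:np.array(c[k]) for k in('K','dist_coeffs','R','t')}); return c
def load(f): return dict(np.load('pics/'+f+'.npz'))
def ray(c,uv,z):
    p=cv2.undistortPoints(np.array([[uv]],float),c['K'],c['dist_coeffs'])[0,0]
    d=c['R'].T@np.array([*p,1.]); o=-c['R'].T@c['t'].ravel()
    return (o+d*(z-o[2])/d[2]).round(1)
def proj(c,X):
    return cv2.projectPoints(np.array(X,float).reshape(-1,3),cv2.Rodrigues(c['R'])[0],c['t'].ravel(),c['K'],c['dist_coeffs'])[0].reshape(-1,2).round(0)
E
python3 - <<'E'
from h import *
for n in('top','side'):
    c=cap(n,n+'0.png'); print(n,(-c['R'].T@np.array(c['t']).ravel()).round(0),np.array(c['K'])[0,0])
s=ctrl.sense(); print(s['time_s'],s['eef_pos'],s['ee_rot'],s['force'],s['grip_width'])
E
```

```text
top [ 263.   91. 1168.] 517.0913309609678
side [ 396. -418.  656.] 368.15254994836835
0.1 [145.39853121 504.21948881 230.79652835] [-1.79832810e-04  1.39944313e-01  9.90159206e-01 -5.50736686e-04] [-0.56265999 -0.25093338  0.29241491] 1.0008193956708504
```

View pics/top0.png

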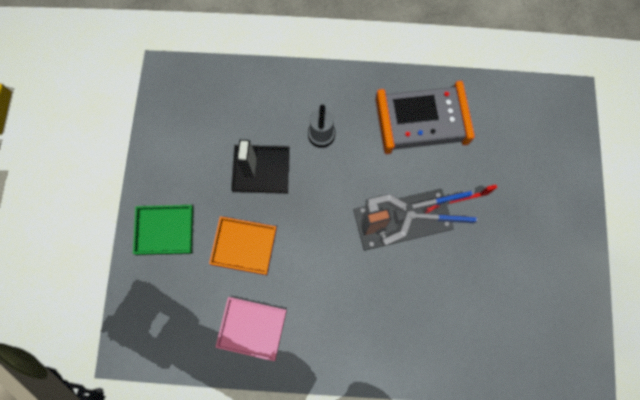

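View pics/side0.png

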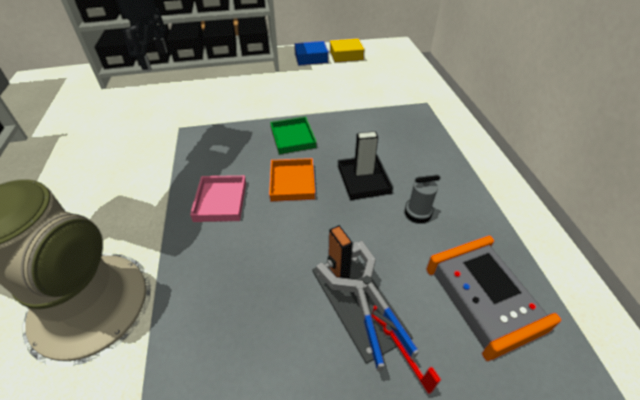

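The top view shows the pliers around (400,218) with the jaws to the left, and the orange tray around (244,245). The electrode is at (321,130) and the meter at (425,118). The side view agrees with this. Next I'll take an enlarged crop of the pliers.

Run:
```python
from h import *
i=cv2.imread('pics/top0.png'); cv2.imwrite('pics/crop1.png',cv2.resize(i[170:260,345:505],None,fx=5,fy=5,interpolation=cv2.INTER_CUBIC))
c=load('top0.png'); print(proj(c,[[0,0,0],[400,0,0],[400,200,0]]))
for uv in [(215,216),(279,224),(268,275),(209,264)]: print(ray(c,uv,25))
```

```text
[[354. 460.]
 [362. 272.]
 [274. 267.]]
[503.  340.6  25. ]
[493.6 193.9  25. ]
[377.5 209.   25. ]
[393.4 342.2  25. ]
```

View pics/crop1.png

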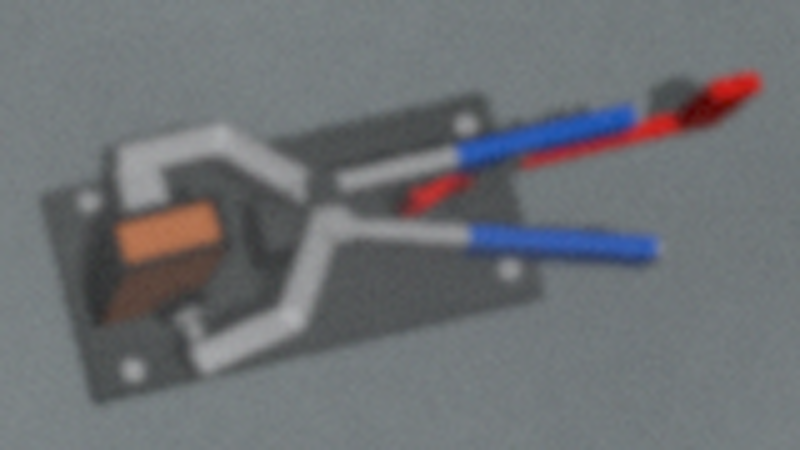

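The crop shows the fixed handle (upper) ending at (633,115), the moving handle (lower) ending at (657,248), and the red tab top at about (735,88). The plate corners are (40,200), (483,92), (545,295) and (97,402), and the block top is centred at (168,232).

```bash
cat >> h.py <<'E'
def cr(c,u,v,z): return ray(c,(345+u/5,170+v/5),z)
E
python3 - <<'E'
from h import *
c=load('top0.png')
P=[cr(c,*p,10) for p in[(40,200),(483,92),(545,295),(97,402)]]
for p in P: print(p)
d=(P[0]-P[1]+P[3]-P[2])[:2]; print('len',np.linalg.norm(P[0]-P[1]),np.linalg.norm(P[3]-P[2]),np.linalg.norm(P[0]-P[3]))
yaw=np.arctan2(d[1],d[0]); print('yaw plate',yaw)
a=cr(c,342,182,83);b=cr(c,633,115,83);print('fixed',a,b,np.arctan2(*(a-b)[1::-1]))
ex=np.array([np.cos(yaw),np.sin(yaw)]);ey=np.array([-ex[1],ex[0]])
O=b[:2]+148*ex+9.5*ey
print('O from handle',O,'plate mid',np.mean(P,0))
def loc(p): q=p[:2]-O; return (q@ex).round(1),(q@ey).round(1)
print('plate mid loc',loc(np.mean(P,0)))
for n,p,z in[('block',(168,232),130),('tab',(735,88),93),('movend',(657,248),83),('movstart',(350,228),83),('jawF',(145,185),81),('jawM',(205,360),81)]:
  q=cr(c,*p,z);print(n,q,loc(q))
E
```

```text
[540.   27.8  10. ]
[ 604.5 -176.7   10. ]
[ 509.5 -205.8   10. ]
[447.8  -2.2  10. ]
len 214.43064146711868 212.74362505137495 96.95792902078715
yaw plate 1.8707065928771376
fixed [538.6 -98.5  83. ] [ 576.7 -226.1   83. ] 1.8609584373957042
O from handle [523.89974852 -87.51290304] plate mid [525.45  -89.225  10.   ]
plate mid loc (np.float64(-2.1), np.float64(-1.0))
block [501.  -18.9 130. ] (np.float64(72.3), np.float64(1.6))
tab [ 588.9 -268.4   93. ] (np.float64(-192.0), np.float64(-8.7))
movend [ 517.6 -236.    83. ] (np.float64(-140.0), np.float64(49.9))
movstart [ 518.3 -102.4   83. ] (np.float64(-12.6), np.float64(9.7))
jawF [532.4 -13.4  81. ] (np.float64(68.3), np.float64(-30.0))
jawM [457.3 -41.8  81. ] (np.float64(63.3), np.float64(50.1))
```

```bash
python3 -m handwheel '[[[-1,0.44,-0.79,0,-0.4],[-1,0.44,-0.79,0,-0.4],[-1,0.44,-0.79,0,-0.4],[-1,0.44,-0.79,0,-0.4],[-1,0.44,-0.79,0,-0.4],[-1,0.44,-0.79,0,-0.4],[-1,0.44,-0.79,0,-0.4],[-1,0.44,-0.79,0,-0.4],[-1,0.44,-0.79,0,-0.4]]]' 20
python3 -m handwheel '[[[-1,0.44,-0.79,0,-0.4],[-1,0.44,-0.79,0,-0.4],[-1,0.44,-0.79,0,-0.4],[-1,0.44,-0.79,0,-0.4],[-1,0.44,-0.79,0,-0.4],[-1,0.44,-0.79,0,-0.4],[-1,0.44,-0.79,0,-0.4],[-1,0.44,-0.79,0,-0.4],[-1,0.44,-0.79,0,-0.3],[-1,0,0,0,0]]]'
python3 - <<'E'
from h import *
c=cap('wrist','w1.png'); s=ctrl.sense(); print(s['eef_pos'],s['ee_rot'],s['joints'])
yaw=1.866;O=np.array([524.5,-88]);ex=np.array([np.cos(yaw),np.sin(yaw)]);ey=np.array([-ex[1],ex[0]])
for x,y,z in [(-148,-9.5,83),(-120,-9.5,83),(-148,49,83),(-188,-9.5,93),(-80,-9.5,83)]: print(x,y,z,proj(c,[*(O+x*ex+y*ey),z]))
E
```

```text
time_s: 1.0
eef_pos: [343.9, 147.2, 231.3]
ee_rot: [0.0, 0.383, 0.924, 0.0]
force: [1.4, 0.5, -0.9]
grip_width: 0.999
grip_force: 0.0
time_s: 2.0
eef_pos: [542.4, -210.6, 229.5]
ee_rot: [-0.001, 0.596, 0.803, -0.0]
force: [0.5, 0.8, 0.4]
grip_width: 1.004
grip_force: 0.0
[ 541.62344187 -208.29346958  229.80320404] [-1.04126450e-03  5.95023528e-01  8.03707601e-01 -9.08124889e-05] [-5.68900857e-01  4.38029374e-01  1.32352663e+00 -3.95802374e-05
  1.38212672e+00 -8.65099065e-01]
-148 -9.5 83 [[354. 211.]]
-120 -9.5 83 [[355. 184.]]
-148 49 83 [[295. 211.]]
-188 -9.5 93 [[354. 251.]]
-80 -9.5 83 [[356. 143.]]
```

View pics/w1.png

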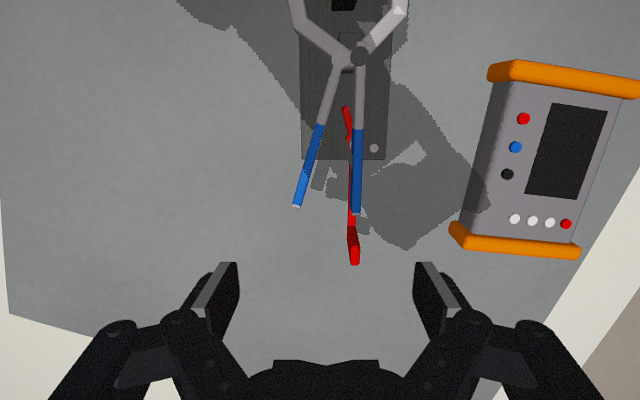

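The wrist view puts the fixed handle's end at (356,211), the moving handle's end at (297,205) and the tab at (354,250). That is within about 2 px of the model, so I'm descending over the handles.

```bash
python3 -m handwheel '[[[-1,0.05,0.02,-0.4,0],[-1,0,0,-0.6,0],[-1,0,0,-0.6,0],[-1,0,0,-0.6,0],[-1,0,0,-0.4,0],[-1,0,0,-0.3,0],[-1,0,0,-0.3,0],[-1,0,0,-0.2,0],[-1,0,0,-0.16,0],[-1,0,0,0,0]]]'
python3 - <<'E'
from h import *
cap('wrist','w2.png'); s=ctrl.sense(); print(s['eef_pos'],s['force'])
E
```

```text
time_s: 3.05
eef_pos: [543.6, -205.0, 52.7]
ee_rot: [-0.001, 0.594, 0.805, -0.0]
force: [0.7, -0.2, -0.1]
grip_width: 1.004
grip_force: 0.0
[ 543.9422118  -205.27903291   53.37193331] [-0.50088229 -0.3051817   0.57411375]
```

View pics/w2.png

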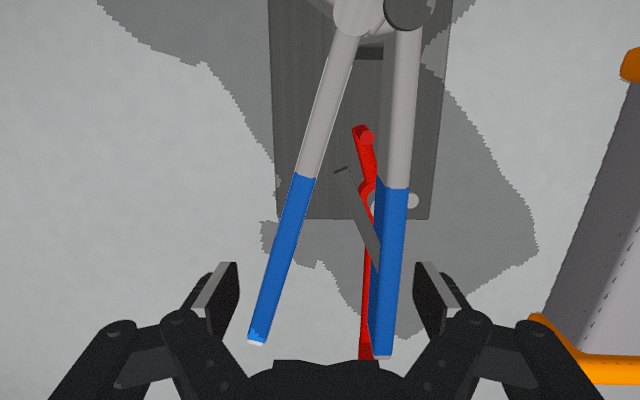

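Both handles are between the fingers, with similar gaps on each side. I'll close while shifting towards the fixed handle.

```bash
python3 -m handwheel '[[[-0.7,0,0,0,0],[-0.5,0,0,0,0],[-0.5,0,0,0,0],[-0.43,0.04,0.012,0,0],[-0.36,0.04,0.012,0,0],[-0.29,0.04,0.012,0,0],[-0.22,0.04,0.012,0,0],[-0.15,0.04,0.012,0,0],[-0.08,0.04,0.012,0,0],[-0.08,0,0,0,0]]]' 30
python3 -m handwheel '[[[0,0.04,0.012,0,0],[0.06,0.04,0.012,0,0],[0.12,0.04,0.012,0,0],[0.2,0.04,0.012,0,0],[0.2,0.0,0.0,0,0],[0.2,0.0,0.0,0,0]]]'
python3 - <<'E'
from h import *
cap('wrist','w3.png')
E
```

```text
time_s: 4.1
eef_pos: [556.4, -201.8, 53.2]
ee_rot: [0.0, 0.594, 0.804, 0.0]
force: [-2.1, -2.7, 0.7]
grip_width: 0.54
grip_force: 0.9
time_s: 4.7
eef_pos: [564.0, -199.4, 53.2]
ee_rot: [-0.0, 0.594, 0.804, 0.0]
force: [-0.6, 0.5, 0.1]
grip_width: 0.396
grip_force: 0.5
```

View pics/w3.png

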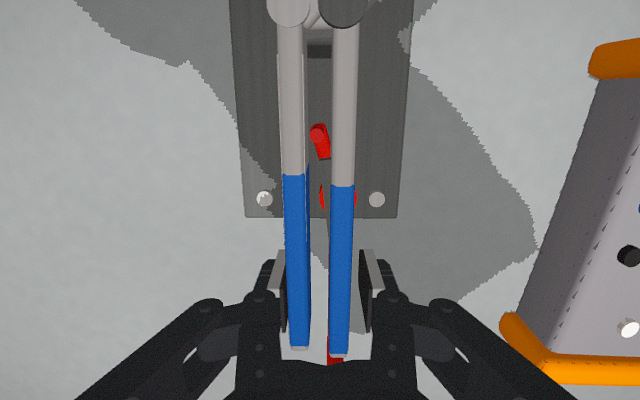

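The handles look parallel, or very nearly. I'll centre the hand and squeeze firmly to be sure it has locked, then open and back off.

```bash
python3 -m handwheel '[[[0.26,-0.02,-0.006,0,0],[0.32,-0.03,-0.01,0,0],[0.4,-0.03,-0.01,0,0],[0.5,0,0,0,0],[0.5,0,0,0,0]]]' 30
python3 -m handwheel '[[[0.2,0,0,0,0],[-0.1,0,0,0,0],[-0.3,0,0,0,0],[-0.3,0,0,0.2,0],[-0.3,0,0,0.4,0],[-0.3,0,0,0.6,0],[-0.3,0,0,0.6,0],[-0.3,0,0,0,0]]]'
python3 - <<'E'
from h import *
cap('wrist','w4.png')
E
```

```text
time_s: 5.25
eef_pos: [561.7, -200.5, 53.5]
ee_rot: [0.002, 0.594, 0.805, 0.001]
force: [9.5, 2.8, -2.5]
grip_width: 0.296
grip_force: 29.7
time_s: 6.05
eef_pos: [561.7, -201.8, 148.3]
ee_rot: [0.004, 0.594, 0.804, 0.0]
force: [-0.6, 0.6, 0.3]
grip_width: 0.649
grip_force: 0.0
```

View pics/w4.png

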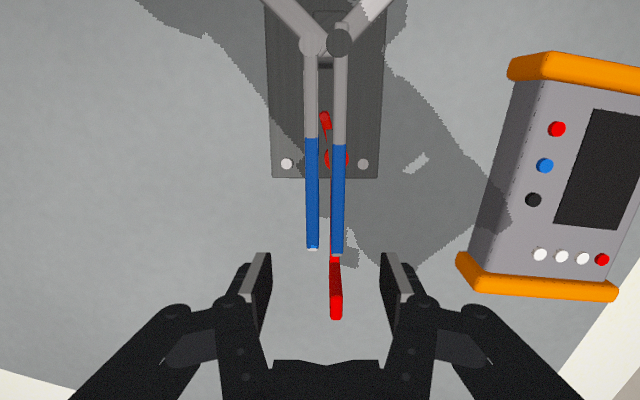

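The pliers are locked, with parallel bars at x = 312 and 338 px and the tab at (336,300). I'll wait over 2 s while moving above the tab, then descend around it.

```bash
python3 -m handwheel '[[[-0.1,0.11,-0.26,0,0],[-0.1,0.11,-0.25,0,0],[-0.1,0.11,-0.25,0,0],[-0.1,0.11,-0.25,0,0],[-0.1,0.11,-0.25,0,0],[-0.1,0,0,0,0],[-0.1,0,0,0,0],[-0.1,0,0,0,0],[-0.1,0,0,0,0],[-0.1,0,0,0,0]]]'
python3 -m handwheel '[[[-0.1,0,0,0,0],[-0.1,0,0,0,0],[-0.1,0,0,0,0],[-0.1,0,0,0,0],[-0.1,0,0,0,0],[-0.1,0,0,0,0],[-0.1,0,0,0,0],[-0.1,0,0,0,0],[-0.1,0,0,0,0],[-0.1,0,0,0,0]]]'
python3 - <<'E'
from h import *
cap('wrist','w5.png')
E
```

```text
time_s: 7.1
eef_pos: [587.5, -263.4, 143.4]
ee_rot: [0.0, 0.594, 0.805, 0.0]
force: [1.1, -0.4, 0.0]
grip_width: 0.549
grip_force: 0.0
time_s: 8.1
eef_pos: [587.5, -263.9, 143.3]
ee_rot: [-0.0, 0.594, 0.804, 0.0]
force: [-0.1, 0.6, -0.3]
grip_width: 0.552
grip_force: 0.0
```

View pics/w5.png

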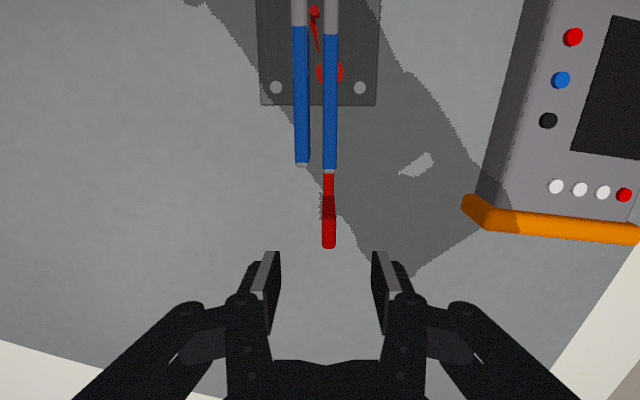

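```bash
python3 -m handwheel '[[[-0.1,0,0,-0.4,0],[-0.1,0,0,-0.4,0],[-0.1,0,0,-0.4,0],[-0.1,0,0,-0.3,0],[-0.1,0,0,-0.25,0],[-0.1,0,0,0,0]]]'
python3 -m handwheel '[[[-0.1,0.08,0.024,0,0],[-0.1,0.08,0.024,0,0],[-0.1,0.08,0.024,0,0],[-0.1,0.08,0.024,0,0],[-0.1,0.06,0.018,0,0],[-0.1,0.04,0.012,0,0],[-0.1,0.04,0.012,0,0],[-0.1,0.04,0.012,0,0],[-0.1,0.04,0.012,0,0],[-0.1,0.04,0.012,0,0]]]'
python3 -m handwheel '[[[-0.1,0.04,0.012,0,0],[-0.1,0.04,0.012,0,0],[-0.1,0.04,0.012,0,0],[-0.1,0.04,0.012,0,0],[-0.1,0.04,0.012,0,0],[-0.1,0.04,0.012,0,0],[-0.1,0.04,0.012,0,0],[-0.1,0,0,0,0]]]'
```

```text
time_s: 8.75
eef_pos: [586.9, -263.5, 54.2]
ee_rot: [-0.001, 0.594, 0.804, -0.0]
force: [0.0, -0.3, -0.1]
grip_width: 0.552
grip_force: 0.0
time_s: 9.75
eef_pos: [616.5, -255.1, 55.8]
ee_rot: [-0.0, 0.594, 0.804, 0.0]
force: [-2.6, 0.0, 1.2]
grip_width: 0.555
grip_force: 1.1
time_s: 10.55
eef_pos: [630.6, -250.8, 55.7]
ee_rot: [-0.0, 0.594, 0.804, -0.0]
force: [-2.8, 0.7, 0.2]
grip_width: 0.549
grip_force: 1.0
```

```bash
python3 -m handwheel '[[[-0.1,0.05,0.015,0,0],[-0.1,0.05,0.015,0,0],[-0.1,0,0,0,0],[-0.1,-0.16,-0.05,0,0],[-0.1,-0.16,-0.05,0,0],[-0.1,-0.16,-0.05,0,0],[-0.1,-0.16,-0.05,0,0],[-0.1,-0.16,-0.05,0,0],[-0.1,-0.16,-0.04,0,0],[-0.1,0,0,0,0]]]'
python3 -m handwheel '[[[-0.1,0,0,0.4,0],[-0.1,0,0,0.6,0],[-0.1,0,0,0.8,0],[-0.1,0,0,0.9,0],[-0.4,0,0,0.9,0],[-0.4,0,0,0,0]]]'
python3 - <<'E'
from h import *
cap('wrist','w6.png'); c=cap('top','t6.png'); i=c['img'];cv2.imwrite('pics/crop6.png',cv2.resize(i[170:260,345:505],None,fx=5,fy=5,interpolation=cv2.INTER_CUBIC))
E
```

```text
time_s: 11.55
eef_pos: [586.7, -264.3, 55.9]
ee_rot: [-0.0, 0.594, 0.804, 0.0]
force: [-0.6, 0.1, -0.3]
grip_width: 0.549
grip_force: 0.0
time_s: 12.15
eef_pos: [589.3, -264.8, 243.0]
ee_rot: [0.006, 0.594, 0.805, 0.0]
force: [0.2, -0.1, -1.2]
grip_width: 0.701
grip_force: 0.0
```

View pics/w6.png

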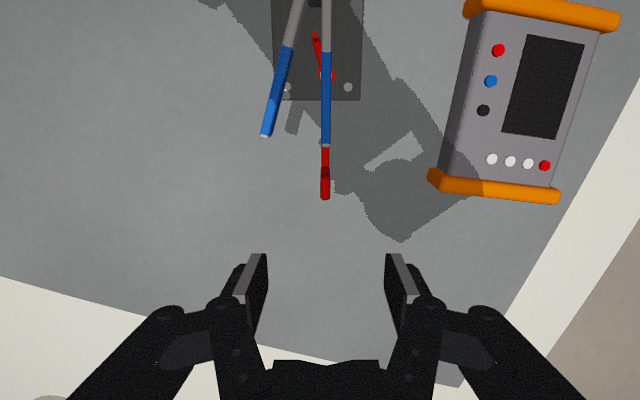

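The handle is open and the lever is back in line with the fixed handle. Next I'll move towards the block for a closer look.

```bash
python3 -m handwheel '[[[-0.4,-0.2,0.55,0,0],[-0.4,-0.21,0.6,0,0],[-0.4,-0.22,0.6,0,0],[-0.4,-0.22,0.6,0,0],[-0.4,-0.22,0.6,0,0],[-0.4,-0.21,0.59,0,0],[-0.4,0,0,0,0],[-0.4,0,0,0,0]]]'
python3 - <<'E'
from h import *
c=cap('wrist','w7.png'); s=ctrl.sense(); print(s['eef_pos'])
yaw=1.866;O=np.array([525.5,-87.7]);ex=np.array([np.cos(yaw),np.sin(yaw)]);ey=np.array([-ex[1],ex[0]])
for x,y,z in [(75,0,130),(50,-12,130),(50,12,130),(100,12,130),(100,-12,130)]: print(x,y,z,proj(c,[*(O+x*ex+y*ey),z]))
E
```

```text
time_s: 13.05
eef_pos: [523.3, -86.8, 234.9]
ee_rot: [-0.001, 0.594, 0.805, -0.0]
force: [0.0, -0.2, 0.3]
grip_width: 0.7
grip_force: 0.0
[523.52146129 -87.37831889 234.94816726]
75 0 130 [[329. 110.]]
50 -12 130 [[343. 143.]]
50 12 130 [[313. 142.]]
100 12 130 [[313.  75.]]
100 -12 130 [[345.  76.]]
```

View pics/w7.png

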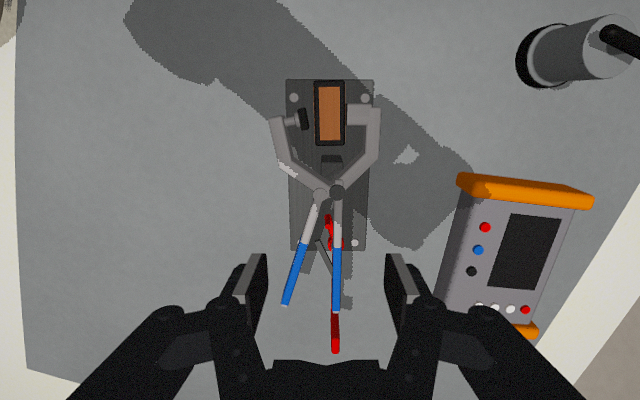

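The block top is at (330,113), square to the pliers and as predicted. I'll move over it, descend and grip.

```bash
python3 -m handwheel '[[[-0.4,-0.12,0.45,0,0],[-0.4,-0.13,0.47,0,0],[-0.4,-0.12,0.47,0,0],[-0.4,0,0,0,0],[-0.4,0,0,-0.5,0],[-0.4,0,0,-0.6,0],[-0.4,0,0,-0.6,0],[-0.4,0,0,-0.5,0],[-0.4,0,0,-0.4,0],[-0.4,0,0,-0.26,0]]]'
python3 -m handwheel '[[[-0.4,0,0,0,0],[0.2,0,0,0,0],[0.35,0,0,0,0],[0.45,0,0,0,0],[0.6,0,0,0,0],[0.7,0,0,0,0],[0.7,0,0,0,0],[0.7,0,0,0,0]]]' 50
```

```text
time_s: 14.1
eef_pos: [504.8, -18.8, 90.7]
ee_rot: [-0.001, 0.595, 0.804, -0.001]
force: [1.0, -0.0, -1.2]
grip_width: 0.695
grip_force: 0.0
time_s: 14.9
eef_pos: [505.6, -17.7, 93.6]
ee_rot: [0.001, 0.594, 0.804, 0.0]
force: [0.3, -1.3, 5.2]
grip_width: 0.277
grip_force: 50.0
```

```bash
python3 -m handwheel '[[[0.7,0,0,0.1,0],[0.7,0,0,0.3,0],[0.7,0,0,0.4,0],[0.7,0,0,0.4,0],[0.7,0,0,0.4,0],[0.7,0,0,0.4,0],[0.7,0,0,0.3,0],[0.7,0,0,0.1,0],[0.7,0,0,0,0]]]'
python3 - <<'E'
from h import *
i=cv2.imread('pics/top0.png')[205:285,200:290]; h=cv2.cvtColor(i,cv2.COLOR_BGR2HSV)
m=cv2.inRange(h,(8,150,120),(22,255,255)); p=cv2.findNonZero(m).astype(np.float32)+np.float32([200,205])
r=cv2.minAreaRect(p); b=cv2.boxPoints(r); c=load('top0.png'); q=np.array([ray(c,x,25) for x in b]); print(b,q,q.mean(0),[np.linalg.norm(q[k]-q[k-1]) for k in range(4)])
E
```

```text
time_s: 15.8
eef_pos: [504.9, -17.4, 212.9]
ee_rot: [0.0, 0.594, 0.804, 0.0]
force: [0.2, -0.2, -2.1]
grip_width: 0.277
grip_force: 49.2
[[209.10402 263.928  ]
 [217.904   215.528  ]
 [275.80798 226.056  ]
 [267.008   274.456  ]] [[393.5 342.   25. ]
 [504.5 334.1  25. ]
 [488.4 200.7  25. ]
 [378.6 211.3  25. ]] [441.25  272.025  25.   ] [np.float64(131.5465697006197), np.float64(111.28077102536628), np.float64(134.36803935460253), np.float64(110.31047094451183)]
```

```bash
python3 -m handwheel '[[[0.7,-0.06,0.25,0,0],[0.7,-0.12,0.55,0,0],[0.7,-0.16,0.75,0,0],[0.7,-0.18,0.8,0,0],[0.7,-0.18,0.8,0,0],[0.7,-0.18,0.8,0,0],[0.7,-0.16,0.75,0,0],[0.7,-0.12,0.55,0,0],[0.7,-0.08,0.35,0,0],[0.7,-0.04,0.19,0,0]]]'
python3 -m handwheel '[[[0.7,0,0,0,0],[0.7,0,0,-0.3,0],[0.7,0,0,-0.5,0],[0.7,0,0,-0.5,0],[0.7,0,0,-0.5,0],[0.7,0,0,-0.3,0],[0.7,0,0,-0.1,0],[0.7,0,0,-0.1,0],[0.7,0,0,0,0]]]'
python3 - <<'E'
from h import *
cap('side','s8.png'); i=cv2.imread('pics/s8.png'); cv2.imwrite('pics/c8.png',cv2.resize(i[60:240,180:400],None,fx=3,fy=3)); s=ctrl.sense(); print(s['eef_pos'],s['force'])
E
```

```text
time_s: 16.8
eef_pos: [439.5, 273.8, 211.8]
ee_rot: [-0.001, 0.593, 0.805, -0.001]
force: [-0.0, -0.4, -1.4]
grip_width: 0.275
grip_force: 49.2
time_s: 17.7
eef_pos: [441.2, 271.7, 97.9]
ee_rot: [0.0, 0.594, 0.804, -0.0]
force: [0.2, 0.9, -2.4]
grip_width: 0.27
grip_force: 49.2
[441.33696882 271.91053034  98.28531918] [ 0.03513243  0.25146809 -1.55401101]
```

View pics/c8.png

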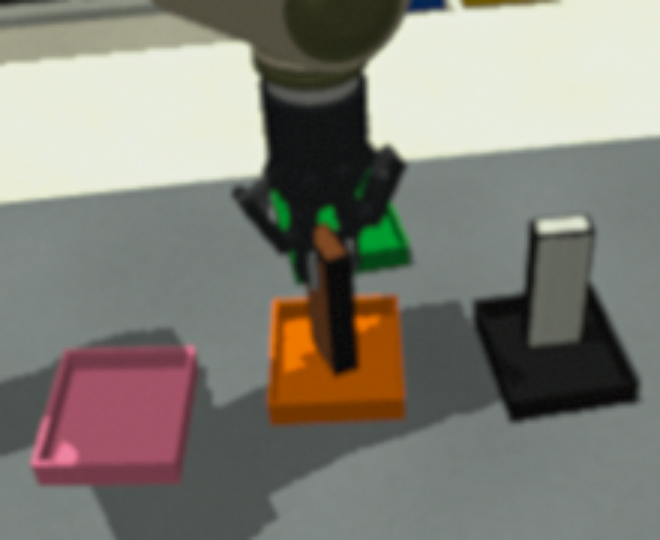

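The block is upright over the middle of the orange tray, about 10 mm above its floor. I'll lower it slowly.

```bash
python3 -m handwheel '[[[0.7,0,0,-0.06,0],[0.7,0,0,-0.06,0],[0.7,0,0,-0.04,0],[0.7,0,0,0,0]]]' 
python3 -m handwheel '[[[0.7,0,0,-0.02,0],[0.7,0,0,-0.02,0],[0.7,0,0,0,0]]]'
```

```text
time_s: 18.15
eef_pos: [440.8, 272.0, 89.5]
ee_rot: [-0.0, 0.594, 0.804, -0.0]
force: [-0.2, -0.7, -2.6]
grip_width: 0.275
grip_force: 49.2
time_s: 18.45
eef_pos: [441.0, 272.1, 87.7]
ee_rot: [-0.0, 0.594, 0.804, -0.0]
force: [-0.4, -0.5, -1.5]
grip_width: 0.274
grip_force: 49.3
```

```bash
python3 -m handwheel '[[[0.7,0,0,-0.02,0],[0.7,0,0,0,0],[0.7,0,0,0,0]]]' 
python3 -m handwheel '[[[0.7,0,0,-0.02,0],[0.7,0,0,0,0],[0.7,0,0,0,0]]]'
```

```text
time_s: 18.75
eef_pos: [441.1, 272.2, 87.6]
ee_rot: [0.0, 0.594, 0.804, 0.0]
force: [-2.5, -0.9, 6.1]
grip_width: 0.277
grip_force: 50.4
time_s: 19.05
eef_pos: [441.2, 272.2, 87.6]
ee_rot: [0.0, 0.594, 0.805, 0.0]
force: [-5.8, -1.6, 15.1]
grip_width: 0.277
grip_force: 51.8
```

The block is on the floor. I'll ease off the pressure, open slowly and retreat.

```bash
python3 -m handwheel '[[[0.7,0,0,0.02,0],[0.7,0,0,0,0],[0.42,0,0,0,0],[0.38,0,0,0,0],[0.3,0,0,0,0],[0.1,0,0,0,0],[-0.2,0,0,0,0],[-0.4,0,0,0,0],[-0.4,0,0,0,0]]]' 20
python3 -m handwheel '[[[-0.4,0,0,0.2,0],[-0.4,0,0,0.5,0],[-0.4,0,0,0.7,0],[-0.4,0,0,0.7,0],[-0.4,0,0,0.7,0],[-0.4,0,0,0.3,0],[-0.4,0,0,0,0],[-0.4,0,0,0,0]]]'
python3 - <<'E'
from h import *
cap('side','s9.png'); i=cv2.imread('pics/s9.png'); cv2.imwrite('pics/c9.png',cv2.resize(i[60:400,180:600],None,fx=1.7,fy=1.7))
E
```

```text
time_s: 19.95
eef_pos: [441.0, 272.0, 86.8]
ee_rot: [-0.0, 0.594, 0.804, -0.0]
force: [0.0, 0.1, -1.0]
grip_width: 0.704
grip_force: 0.0
time_s: 20.75
eef_pos: [440.7, 271.9, 241.4]
ee_rot: [-0.0, 0.594, 0.804, -0.0]
force: [-0.9, 0.6, -0.3]
grip_width: 0.701
grip_force: 0.0
```

View pics/c9.png

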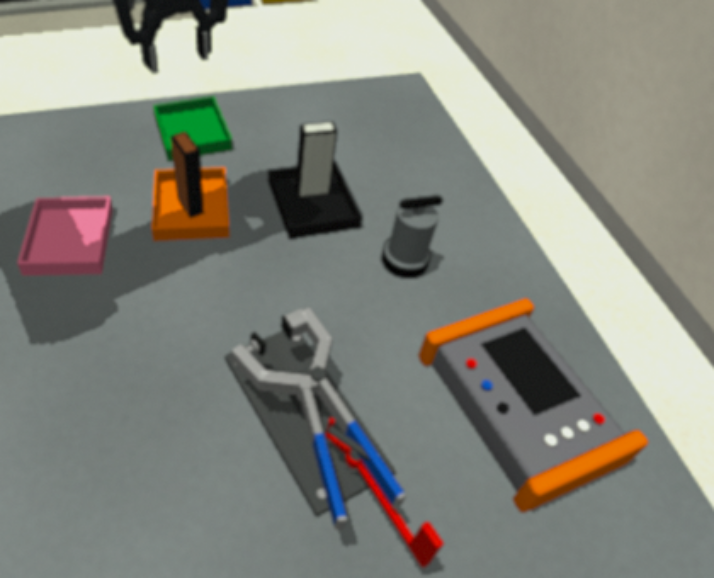

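The block stands upright in the orange tray at (187,175). The pliers are open, the lever is at rest, and everything else is undisturbed.

```bash
python3 -c "
from rig import ctrl
print(ctrl.finish_job())"
```

```text
the job is handed in; nothing more can be done
None
```

I locked the pliers on the block, kept the hand off for over 2 s, released them with the red lever, and stood the block upright in the orange tray; the job is handed in at about 21 s (no verdict was returned).

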